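# Clear the press bed and offer up the flap leaf for its hinge pin

## Task

Take the scraper block and sweep the three hard glue chips off the bed of the little glueing press onto the table, touching them with the scraper only, then lay the scraper back on the table clear of the press. Then pick up the loose flap leaf by its lug and bring its middle knuckle down between the two knuckles on the jamb block, until the knuckle holes line up for the pin with the plate level and standing out over the bed. Finish while still gripping the leaf and holding it there, still and aligned; do not let go, and leave the hinge pin and the other things on the table where they are.

Things in the scene. Friction and masses are not known exactly. Their poses are not given: they have to be found in the camera images.
- press: Glueing press, screwed to the table. Grey flat bed 200 (x) by 200 (y) by 25 mm; origin: centre of the bed's underside, on the table. On its +x edge stands a wooden jamb block 40 (x) by 160 (y) mm, front face at x = +60 mm, top 104 mm above the table, carrying two fixed steel knuckles on its front. The bed from x = -100 to +30 mm is open above. z up
- press_axis (a point): Middle of the fixed hinge axis, (47, 0, 87) mm in the press frame, same axes; hinge axis along y. Fixed knuckles: tubes 24 mm outside, 14 mm bore, from 23 to 53 mm either side; the 46 mm gap is open from above and -x. In the gap a ledge (x -7 to +13 mm from here), top 12 mm below the axis, only props the loose knuckle: let go, the leaf tips down. Jamb face 13 mm behind (+x)
- leaf: The loose flap leaf, steel, 0.4 kg, lying flat on the table. Plate 100 (x) by 90 (y) by 6 mm; origin: centre of the plate's underside. A dark grip lug 20 (x) by 44 (y) mm stands on the plate over the origin and reaches 46 mm above the underside. A neck and one knuckle stand out from the +x edge. z up
- leaf_knuckle (a point): Centre of the loose leaf's knuckle hole, at (65, 0, 12) mm in the leaf frame; same axes as the leaf, hole axis along y. The knuckle is a tube of 24 mm outer and 14 mm inner diameter, 40 mm long in y
- scraper: Wooden scraper block with a steel sole, 0.22 kg, standing on the table on its sole: 110 (x) by 46 (y) mm and 36 mm high, with a centred handle rib on top, 80 (x) by 22 (y) mm, reaching 71 mm above the sole. Origin: centre of the sole. z up
- chip1: One of three amber chips of hard glue, about 24 by 20 by 12 mm, lying on the press bed; origin at its middle (6 mm above what it lies on)
- chip2: One of three amber chips of hard glue, about 24 by 20 by 12 mm, lying on the press bed; origin at its middle (6 mm above what it lies on)
- chip3: One of three amber chips of hard glue, about 24 by 20 by 12 mm, lying on the press bed; origin at its middle (6 mm above what it lies on)
- pin: Steel hinge pin, 8 mm thick and 117 mm long with a 14 mm head, lying beyond the press; origin under its middle. Leave alone
- tape: Red ring of tape, 100 mm across, 18 mm high; origin under its centre. Leave alone
- marker: Marker pen, 130 mm long, 17 mm thick, lying; origin under its middle. Leave alone
- stack: Stack of trimmed paper pads 150 by 100 by 54 mm; origin under its centre. Leave alone
- roll: White roll of film standing upright, 90 mm across and 240 mm high; origin under its centre. Leave alone
- shears: Shears, 210 mm long, lying flat; origin near the pivot. Leave alone
- folder: Ivory paper folder, flat strip 150 by 22 by 5 mm; origin under its centre. Leave alone
There are look-alikes about, which are no part of the job. What is shaped like the scraper but blue is not meant.

How it is judged:
By the outcome, as a careful person would: the job done as asked, in the order asked, and still so for the second after the job is handed in, while the arm keeps its last pose, push and grip.
It also fails if it takes over 58 s, if anything falls off the work surface, if the arm or the gripper's body presses on something with over 40 N, if the wrist force passes 120 N, or if a joint passes its speed limit or range.

## Robot

A 7-joint arm with a two-finger parallel gripper is mounted at the origin on the work surface. World frame = base frame: x ahead of the robot, y to its left, z up, the work surface at z = 0. Lengths are in m, angles in rad, forces in N, time in s.
With the tool pointing down it reaches from about 0.4 to 0.875 m from the base axis. Payload 19.3 kg.
Tool frame: the origin (TCP) lies at the very end of the fingers, on their centre line; the grasp point (between the pads) lies 19 mm behind it; z points along the fingers, y is the direction in which the jaws open and shut (so a half turn about z gives the same grasp; the last joint's range is limited). The gripper opens to 85 mm and grips with 20 to 120 N. Pads are 22 mm wide; open, the fingers measure 114 mm over their backs; the gripper's body (76 mm by 85 mm) begins 54 mm behind the grasp point. The pads swing forward as they close: fully open they stand 13 mm farther back than shut.
Start: joints at [1.052, 0.521, -0.036, 1.599, 0.021, 1.021, -0.113], TCP at [0.271, -0.563, 0.196] pointing down, gripper open.
Joint ranges: [-2.91, 2.91], [-0.3, 2.13], [-1.5, 1.42], [0.17, 2.43], [-1.26, 4.41], [0.16, 1.93], [-2.52, 2.52]. Speed limits (rad/s): [1.89, 1.89, 2.39, 2.39, 3.01, 3.01, 3.01].

## Interface

Orientations are given as [roll, pitch, yaw] about the fixed x, y, z axes, in that order (R = Rz(yaw) Ry(pitch) Rx(roll)).
In Python, from workcell import bot gives the robot as it stands.
- The arm moves only by the tool carry_out, never from a script. Its argument "targets" is a list of rows, each a list of 7 numbers: the shift along the tool's x, y, z in mm, then the turn, a rotation vector about the tool's x, y, z in units of 6 degrees (1.0 is 6 degrees), then the closure in counts, from 0 (fully open) to 255 (shut). A call has 1 to 5 rows; each row shifts and turns the commanded pose from where the row before left it, along the tool's axes as they then stand; what a row does not reach is not made up. A row lasts 1/12 s, in which the tool goes at most 41.7 mm and 7.16 degrees, less where a joint would pass 70% of its speed; a pose out of reach is approached as far as the arm can. A call is refused whole if a number of a shift passes 41.7 or a number of a turn 1, either way. A call with a gripper value outside its range is refused whole. The fingers move at their own pace and stop on an object; "force" is the grip in N (left out, the last holds). Time passes only in rows, so rows that do not move let the fingers close. It gives the time, the measured TCP pose, the force and the opening at its end, in the units of the state.
- bot.observe(): the state, without advancing time (a new reading comes with each control period).
- bot.grab_frame(name): name is "side" or "top"; returns a dict with "color" (384x512x3 uint8, red, green, blue), "z_map" (384x512 float32, m along the optical axis (not along the pixel's ray), 0 where there is no reading), "K" (3x3 intrinsics, pixels), "cam_to_world" (4x4, takes a point from camera to world coordinates). Camera axes: x right, y down, z forward; pixel columns grow to the right and rows downward; lengths in m; the calibration is good to about 2 mm. A picture is of the moment at which its call begins.
- bot.job_done(): hands the job in, once; it reports no verdict.
The state is a dict: "clock": time; "qpos": joint angles; "qd": joint speeds; "joint_efforts": joint torques, N m; "position": TCP position; "tool_rot": TCP orientation; "force": force on the tool from outside, world axes, zero at the start; "moment": the same for the moment, N m; "grip_width": finger opening in m.
Only numpy, scipy, OpenCV 4.12 (cv2) and the standard library are available. Lean on these libraries where they do the work, as an engineer would, in place of code of your own. Each camera call takes 0.05 s, during which the arm holds its last target. There are 200 camera calls.

## Working session

There is one attempt and no reset: what is moved stays moved. The work goes in short steps, Python scripts to look and compute and a tool call to move; the robot and the scene stay as the last step left them, time stands still between calls to the robot, and variables do not carry over. Pictures are saved under pics/ and viewed, about 8 in all and at most 12, crops included, and the job is handed in when it is done.

Besides the shell and the picture viewer there is one more tool, called after ">>>" as name([rows], argument=value, ...), one row to a line, values as JSON. carry_out: Moves the arm, as the interface text tells. Its arguments: {"type":"object","properties":{"targets":{"type":"array","items":{"type":"array","items":{"type":"number"}}},"force":{"type":"number"}},"required":["targets"]}

```bash
mkdir -p pics
cat > h.py <<'E'
import numpy as np, cv2
from workcell import bot
def grab(n):
    f=bot.grab_frame(n); np.savez(f'{n}.npz',**f); return f
def pts(f):
    z=f['z_map'];K=f['K'];v,u=np.mgrid[:z.shape[0],:z.shape[1]]
    P=np.stack([(u-K[0,2])/K[0,0]*z,(v-K[1,2])/K[1,1]*z,z],-1)
    T=f['cam_to_world'];W=P@T[:3,:3].T+T[:3,3];W[z==0]=np.nan;return W
def load(n): return dict(np.load(f'{n}.npz'))
E
python3 - <<'E'
from h import *
print(bot.observe())
ims=[]
for n in('top','side'):
    f=grab(n);print(n,f['K'],f['cam_to_world']);ims.append(f['color'])
    cv2.imwrite(f'pics/{n}1.png',cv2.resize(f['color'][...,::-1],(800,600),interpolation=cv2.INTER_CUBIC))
E
```

```text
{'clock': 0.0, 'qpos': array([ 1.05179896,  0.5220045 , -0.03633791,  1.60001877,  0.02118184,
        1.02108077, -0.11280094]), 'qd': array([-0.00387333, -0.00189349, -0.00163627, -0.00039062,  0.00130539,
        0.00048873,  0.00188313]), 'joint_efforts': array([-7.67537858e-04, -9.27118492e+01,  1.97892107e+00, -3.69936597e+01,
        1.77793717e-02,  8.18223925e-03,  4.67597886e-05]), 'position': array([ 0.27098654, -0.56277619,  0.1959277 ]), 'tool_rot': array([-3.14046701e+00,  5.96658854e-05,  4.48786292e-01]), 'force': array([ 0.41206343, -0.78653492, -0.45543774]), 'moment': array([-0.04194166, -0.03010178,  0.01170497]), 'grip_width': 0.08548665033909505}
top [[349.2022219    0.         255.29060494]
 [  0.         349.2022219  193.54611063]
 [  0.           0.           1.        ]] [[-0.00375716 -0.99888342  0.04709342  0.49886786]
 [-0.99955732  0.00514127  0.02930413 -0.01431664]
 [-0.02951353 -0.04696247 -0.99846055  1.06585774]
 [ 0.          0.          0.          1.        ]]
side [[349.06731903   0.         258.01684496]
 [  0.         349.06731903 189.97394916]
 [  0.           0.           1.        ]] [[-0.93689215 -0.17539927  0.30243711  0.24861717]
 [-0.34961457  0.4659137  -0.8128309   0.77910922]
 [ 0.00166036 -0.86727131 -0.49783302  0.55085689]
 [ 0.          0.          0.          1.        ]]
```

View pics/top1.png

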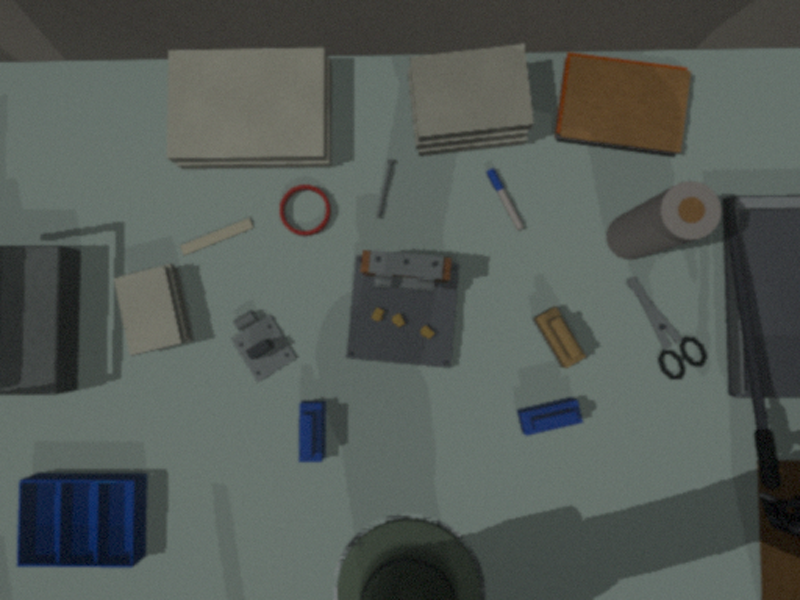

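View pics/side1.png

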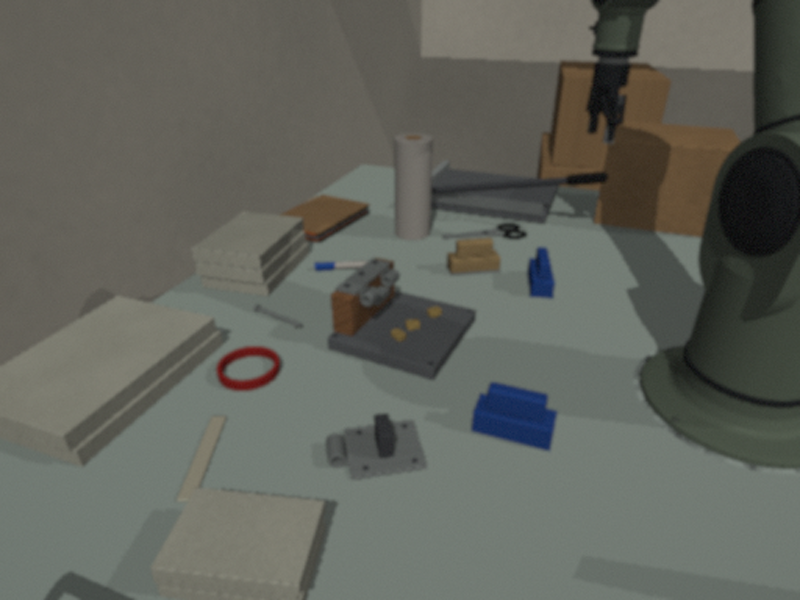

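The top view (800x600 picture) shows the press at about (405,310) with chips at (377,314), (399,320) and (428,331). The leaf is at (265,345) with its knuckle at (247,320), and the tan scraper is at (558,337). Blue decoys are at (312,430) and (550,415). The side view agrees.

```bash
cat >> h.py <<'E'
def ray(f,uv,z):
    K=f['K'];T=f['cam_to_world'];uv=np.atleast_2d(uv)
    d=np.c_[(uv[:,0]-K[0,2])/K[0,0],(uv[:,1]-K[1,2])/K[1,1],np.ones(len(uv))]@T[:3,:3].T
    return T[:3,3]+d*((z-T[2,3])/d[:,2])[:,None]
def rect(P):
    r=cv2.minAreaRect((P[:,:2]*1000).astype(np.float32)); b=cv2.boxPoints(r)
    e=b[1]-b[0];g=b[2]-b[1]
    if np.hypot(*g)>np.hypot(*e): e,g=g,e
    return np.array(r[0]).round(1),np.hypot(*e).round(1),np.hypot(*g).round(1),'long axis deg',np.degrees(np.arctan2(e[1],e[0])).round(1)
def biggest(m):
    n,l,s,c=cv2.connectedComponentsWithStats(m.astype(np.uint8)); return l==1+np.argmax(s[1:,4])
E
cat > m1.py <<'E'
from h import *
f=load('top');W=pts(f);Z=W[...,2];hsv=cv2.cvtColor(f['color'],cv2.COLOR_RGB2HSV);H,S,V=[hsv[...,i].astype(int) for i in range(3)]
def box(u0,u1,v0,v1):
    m=np.zeros(Z.shape,bool);m[int(v0/1.5625):int(v1/1.5625),int(u0/1.5625):int(u1/1.5625)]=1;return m
def rep(n,m,z):
    m=biggest(m);v,u=np.nonzero(m);P=ray(f,np.c_[u,v],z);print(n,m.sum(),'z med',np.nanmedian(Z[m]).round(4),'mean',P.mean(0).round(4),rect(P))
t=box(450,520,420,560);print('table z',np.nanmedian(Z[t]),np.nanstd(Z[t]))
sb=box(520,600,295,375); tan=(H<25)&(S>80)
print('tan sample',hsv[216,357],hsv[200,250],hsv[215,165],hsv[220,165])
rep('scraper rib',sb&(Z>.055),.071); rep('scraper all tan',sb&tan,.036)
lb=box(225,305,300,390)
rep('lug',lb&(Z>.03),.046); rep('leaf plate',lb&(S<60)&(V<140)&(Z>.002),.006)
pb=box(335,475,235,380)
rep('bed',pb&(Z>.015)&(Z<.035),.025); rep('jamb top',pb&(Z>.095),.104);rep('knuckle', pb&(Z>.08),.1)
m=box(360,445,300,345)&(H<30)&(S>80)
n,l,s,c=cv2.connectedComponentsWithStats(m.astype(np.uint8))
for i in range(1,n):
    if s[i,4]>15: print('chip',s[i,4],c[i].round(1),ray(f,c[i],.035).round(4),rect(ray(f,np.argwhere(l==i)[:,::-1],.037)))
c=f['color'][140:260,130:400][...,::-1]
cv2.imwrite('pics/crop1.png',cv2.resize(c,(800,356),interpolation=cv2.INTER_CUBIC)*2.0.__int__() if 0 else cv2.convertScaleAbs(cv2.resize(c,(800,356),interpolation=cv2.INTER_CUBIC),alpha=1.6))
E
python3 m1.py
```

```text
table z -0.0006981576984796956 0.0028506961060829734
tan sample [17 96 74] [113  16  64] [84 16 79] [108  25  52]
scraper rib 241 z med 0.0696 mean [ 0.4821 -0.2849  0.071 ] (array([ 482. , -284.9]), np.float32(80.4), np.float32(23.7), 'long axis deg', np.float32(29.9))
scraper all tan 560 z med 0.039 mean [ 0.4811 -0.2834  0.036 ] (array([ 481.3, -283.5]), np.float32(107.9), np.float32(44.6), 'long axis deg', np.float32(29.2))
lug 112 z med 0.0449 mean [0.4617 0.2801 0.046 ] (array([461.8, 280.2]), np.float32(45.8), np.float32(21.0), 'long axis deg', np.float32(-58.3))
leaf plate 1067 z med 0.006 mean [0.4682 0.2863 0.006 ] (array([473.6, 287.1]), np.float32(132.9), np.float32(97.7), 'long axis deg', np.float32(33.8))
bed 3366 z med 0.0241 mean [0.5119 0.0106 0.025 ] (array([533.1,   9.4]), np.float32(199.3), np.float32(199.1), 'long axis deg', np.float32(84.6))
jamb top 965 z med 0.1021 mean [0.6081 0.0022 0.104 ] (array([601.4,   2.8]), np.float32(158.6), np.float32(62.9), 'long axis deg', np.float32(84.5))
knuckle 1048 z med 0.1019 mean [0.6063 0.0025 0.1   ] (array([600.3,   3. ]), np.float32(159.2), np.float32(66.2), 'long axis deg', np.float32(84.5))
chip 45 [241.4 200.9] [[0.526  0.0571 0.035 ]] (array([525.4,  56.3]), np.float32(22.9), np.float32(18.0), 'long axis deg', np.float32(-33.9))
chip 48 [254.6 204.5] [[0.5152 0.0181 0.035 ]] (array([515.1,  18.3]), np.float32(20.6), np.float32(20.6), 'long axis deg', np.float32(89.8))
chip 49 [272.8 212.1] [[ 0.4925 -0.0354  0.035 ]] (array([491.9, -35.9]), np.float32(25.2), np.float32(17.9), 'long axis deg', np.float32(56.0))
```

View pics/crop1.png

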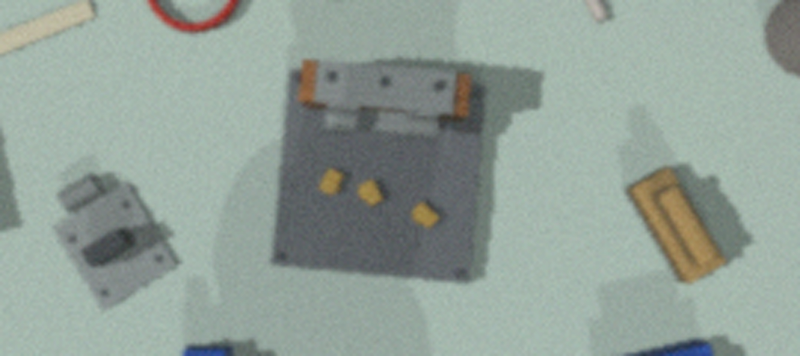

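>>> carry_out([
  [31,-16,5,0,0,0,0],
  [31,-16,5,0,0,0,0],
  [31,-16,5,0,0,0,0],
  [31,-16,5,0,0,0,0],
  [31,-16,5,0,0,0,0],
], force=60)

```text
clock: 0.52
position: [0.3767, -0.4223, 0.1711]
tool_rot: [-3.141, 0.0, 0.449]
force: [0.2, -1.5, -0.1]
grip_width: 0.0849
```

>>> carry_out([
  [31,-16,5,0,0,0,0],
  [31,-16,5,0,0,0,0],
  [31,-16,5,0,0,0,0],
  [31,-16,5,0,0,0,0],
  [31,-16,5,0,0,-0.65,0],
])

```text
clock: 0.93
position: [0.4817, -0.2828, 0.1461]
tool_rot: [-3.141, 0.0, 0.515]
force: [1.5, -1.6, -0.1]
grip_width: 0.0852
```

```bash
cat >> h.py <<'E'
from scipy.spatial.transform import Rotation as R
def go(x,y,z,yaw):
    """shift in present tool axes (mm) to world target (mm), then turn (units) keeping tool down at yaw deg"""
    s=bot.observe();A=R.from_euler('xyz',s['tool_rot']);B=R.from_euler('xyz',[180,0,yaw],degrees=True)
    print('t',round(s['clock'],2),'pos',(s['position']*1000).round(1),'rpy',np.degrees(s['tool_rot']).round(1),'w',round(s['grip_width']*1000,1),'F',s['force'].round(1))
    print('shift',A.inv().apply(np.array([x,y,z])-s['position']*1000).round(1),'turn',np.degrees((A.inv()*B).as_rotvec()/6).round(2))
E
python3 -c "
from h import *
go(482,-284.5,41,29.6)"
```

```text
t 0.93 pos [ 481.7 -282.8  146.1] rpy [-180.     0.    29.5] w 85.2 F [ 1.5 -1.6 -0.1]
shift [ -0.5   1.6 105.1] turn [-0.    0.   -0.01]
```

>>> carry_out([
  [0,1.5,25,0,0,0,0],
  [0,0,25,0,0,0,0],
  [0,0,25,0,0,0,0],
  [0,0,18,0,0,0,0],
  [0,0,11,0,0,0,0],
])

```text
clock: 1.35
position: [0.4808, -0.2852, 0.0403]
tool_rot: [-3.139, 0.001, 0.517]
force: [0.6, -0.2, 0.3]
grip_width: 0.0858
```

>>> carry_out([
  [0,0,0,0,0,0,255],
  [0,0,0,0,0,0,255],
  [0,0,0,0,0,0,255],
  [0,0,0,0,0,0,255],
  [0,0,0,0,0,0,255],
])

```text
clock: 1.77
position: [0.4822, -0.2861, 0.0435]
tool_rot: [3.14, -0.001, 0.517]
force: [0.3, 0.2, -0.2]
grip_width: 0.0256
```

>>> carry_out([
  [0,0,0,0,0,0,255],
  [0,0,0,0,0,0,255],
  [0,0,0,0,0,0,255],
  [0,0,0,0,0,0,255],
  [0,0,0,0,0,0,255],
])

```text
clock: 2.18
position: [0.4818, -0.2857, 0.0425]
tool_rot: [-3.142, -0.0, 0.517]
force: [-0.4, 0.3, 0.5]
grip_width: -0.0
```

Run:
```python
from h import *
a=grab('top')['color'][150:280,290:430];b=grab('side')['color'][120:220,250:390]
s=lambda i:cv2.resize(i,(400,int(i.shape[0]*400/i.shape[1])),interpolation=cv2.INTER_CUBIC)
a,b=s(a),s(b);b=cv2.copyMakeBorder(b,0,a.shape[0]-b.shape[0],0,0,0)
cv2.imwrite('pics/c2.png',cv2.convertScaleAbs(np.hstack([a,b])[...,::-1],alpha=1.7))
print(bot.observe()['grip_width'])
```

```text
-0.00022483356744939514
```

View pics/c2.png

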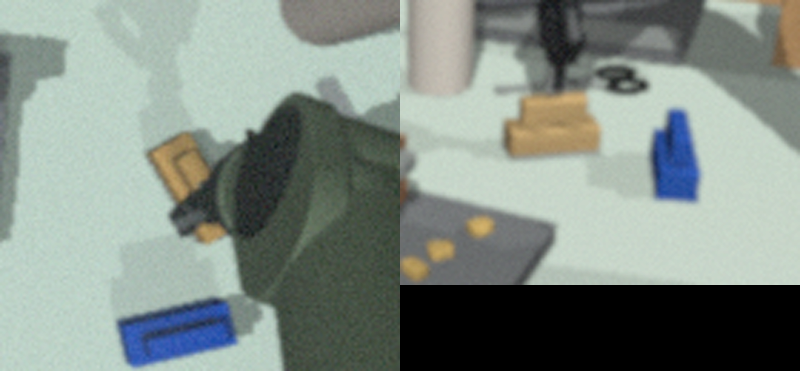

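The tan scraper is still standing, at about (185,190) in the left crop and (552,125) in the right one. The fingers are shut at about (558,88) in the side crop, and their tips look level with the rib top or behind it. I'll check this in 3-D.

Run:
```python
from h import *
for n in('top','side'):
    f=load(n);T=np.linalg.inv(f['cam_to_world'])
    for p in([.4818,-.2857,.0425],[.482,-.285,.071]):
        c=T[:3,:3]@p+T[:3,3];q=f['K']@c/c[2];print(n,p,q[:2].round(1),c[2].round(3))
f=load('side');W=pts(f)
for v in range(120,178,3):print(v,W[v,305].round(3),W[v,310].round(3),f['color'][v,305])
f=load('top');W=pts(f);hsv=cv2.cvtColor(f['color'],cv2.COLOR_RGB2HSV)
m=np.zeros(W.shape[:2],bool);m[190:245,335:375]=1
t=m&(hsv[...,0]<25)&(hsv[...,1]>80);v,u=np.nonzero(t);print('tan',rect(ray(f,np.c_[u,v],.036)),t.sum())
t&=W[...,2]>.055;v,u=np.nonzero(t);print(rect(ray(f,np.c_[u,v],.071)),t.sum())
s=load('side');W=pts(s);hsv=cv2.cvtColor(s['color'],cv2.COLOR_RGB2HSV);m=np.zeros(W.shape[:2],bool);m[145:180,280:325]=1
t=m&(hsv[...,0]<25)&(hsv[...,1]>80)
P=W[t];print('side tan: z max',np.nanpercentile(P[:,2],[2,50,98]).round(3)); Q=P[P[:,2]>.066];print('rib top',Q.mean(0).round(4),rect(Q),len(Q))
```

```text
top [0.4818, -0.2857, 0.0425] [359.2 215.5] 1.013
top [0.482, -0.285, 0.071] [361.7 215.6] 0.985
side [0.4818, -0.2857, 0.0425] [302.9 161.8] 1.189
side [0.482, -0.285, 0.071] [303.4 154.1] 1.174
120 [ 0.48  -0.266  0.196] [ 0.462 -0.252  0.203] [12 15 18]
123 [ 0.48  -0.267  0.186] [ 0.462 -0.255  0.192] [22 22 24]
126 [ 0.479 -0.264  0.177] [ 0.46  -0.249  0.184] [20 23 21]
129 [ 0.477 -0.259  0.169] [ 0.458 -0.244  0.177] [16 16 16]
132 [ 0.478 -0.266  0.157] [ 0.455 -0.231  0.172] [19 20 23]
135 [ 0.478 -0.269  0.146] [ 0.455 -0.238  0.16 ] [22 21 22]
138 [ 0.473 -0.251  0.142] [ 0.457 -0.251  0.144] [18 15 18]
141 [ 0.473 -0.253  0.131] [ 0.459 -0.262  0.13 ] [21 21 23]
144 [ 0.477 -0.274  0.113] [ 0.515 -0.549  0.001] [24 24 26]
147 [ 0.476 -0.276  0.101] [ 0.504 -0.495  0.011] [28 28 30]
150 [ 0.475 -0.276  0.091] [ 0.498 -0.474  0.007] [32 33 33]
153 [ 0.478 -0.289  0.074] [ 0.462 -0.297  0.074] [85 75 57]
156 [ 0.475 -0.282  0.067] [ 0.46  -0.288  0.066] [114  95  67]
159 [ 0.475 -0.285  0.054] [ 0.459 -0.29   0.055] [101  86  60]
162 [ 0.474 -0.283  0.044] [ 0.459 -0.292  0.043] [92 77 53]
165 [ 0.471 -0.27   0.039] [ 0.455 -0.28   0.037] [113  96  66]
168 [ 0.471 -0.277  0.025] [ 0.455 -0.28   0.026] [103  88  61]
171 [ 0.469 -0.272  0.016] [ 0.453 -0.277  0.016] [99 85 60]
174 [ 0.469 -0.276  0.003] [ 0.452 -0.276  0.006] [94 96 89]
177 [ 0.464 -0.253  0.003] [ 0.448 -0.261  0.002] [117 127 118]
tan (array([ 481.2, -283.2]), np.float32(108.2), np.float32(44.6), 'long axis deg', np.float32(28.9)) 334
(array([ 479.1, -274.8]), np.float32(78.6), np.float32(32.0), 'long axis deg', np.float32(12.9)) 103
side tan: z max [0.012 0.039 0.074]
rib top [ 0.4802 -0.2805  0.071 ] (array([ 480.4, -281.8]), np.float32(73.3), np.float32(10.5), 'long axis deg', np.float32(29.3)) 70
```

Run:
```python
from h import *
f=load('side');T=np.linalg.inv(f['cam_to_world'])
def pr(p):
    c=T[:3,:3]@np.array(p)+T[:3,3];return ((f['K']@c/c[2])[:2]).round(1)
print('start tcp',pr([.271,-.5628,.196])*1.5625, 'up 40mm', pr([.271,-.5628,.236])*1.5625)
i=cv2.imread('pics/side1.png');c=cv2.convertScaleAbs(cv2.resize(i[60:160,560:660],(500,500)),alpha=1.8)
d=cv2.convertScaleAbs(cv2.resize(f['color'][110:180,270:340][...,::-1],(500,500),interpolation=cv2.INTER_CUBIC),alpha=2)
o=np.hstack([c,d]);cv2.imwrite('pics/c3.png',cv2.resize(o,(800,400)));print(bot.observe())
```

```text
start tcp [594.6875  159.21875] up 40mm [597.8125  142.03125]
{'clock': 2.2833, 'qpos': array([ 0.50332679,  0.63173861, -0.10270496,  1.88657095,  0.10315946,
        0.6283614 , -0.71717787]), 'qd': array([-0.00130608,  0.00103978, -0.0012715 ,  0.00176192,  0.00054331,
        0.00061914, -0.00073454]), 'joint_efforts': array([ 8.33712460e-03, -9.15122938e+01,  7.62116611e-01, -2.53989172e+01,
        1.20550959e-02,  3.23312815e-03,  1.70525127e-04]), 'position': array([ 0.48177112, -0.28576146,  0.04249166]), 'tool_rot': array([-3.14156049e+00,  6.20176684e-06,  5.16835673e-01]), 'force': array([-0.21451843, -0.69047438,  0.26147953]), 'moment': array([ 0.02644681,  0.05009155, -0.03218025]), 'grip_width': -0.00022483356744939514}
```

View pics/c3.png

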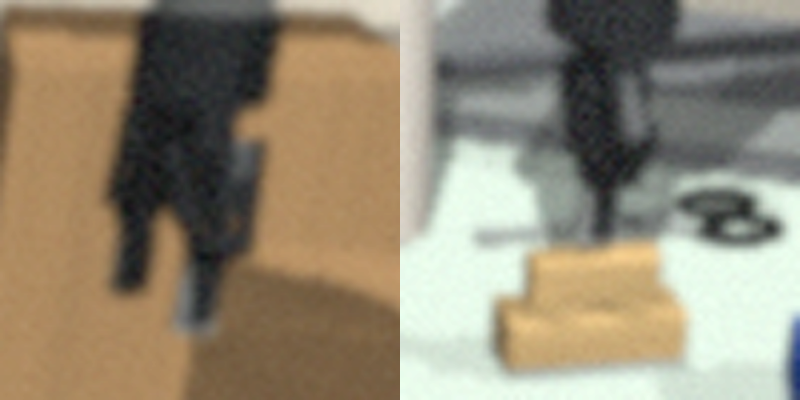

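The right crop shows the shut fingertips ending at about (600,240), right on or just above the rib top. So the tips really sit about 30 mm higher than the reported TCP, and the start picture shows the same offset. I'll find its size by touching the rib top gently.

>>> carry_out([
  [0,0,1.5,0,0,0,255],
  [0,0,0,0,0,0,255],
])

```text
clock: 2.45
position: [0.4817, -0.2857, 0.0407]
tool_rot: [-3.141, 0.0, 0.517]
force: [-0.1, 0.5, 0.1]
grip_width: -0.0002
```

>>> carry_out([
  [0,0,1.5,0,0,0,255],
  [0,0,0,0,0,0,255],
])

```text
clock: 2.62
position: [0.4817, -0.2857, 0.0392]
tool_rot: [-3.141, 0.0, 0.517]
force: [-0.5, 0.1, 0.2]
grip_width: -0.0004
```

>>> carry_out([
  [0,0,1.5,0,0,0,255],
  [0,0,0,0,0,0,255],
])

```text
clock: 2.78
position: [0.4817, -0.2857, 0.0377]
tool_rot: [-3.141, 0.0, 0.517]
force: [-0.3, -0.4, -0.4]
grip_width: -0.0001
```

>>> carry_out([
  [0,0,1.5,0,0,0,255],
  [0,0,0,0,0,0,255],
])

```text
clock: 2.95
position: [0.4818, -0.2858, 0.0364]
tool_rot: [3.142, -0.0, 0.517]
force: [0.3, -0.1, 0.7]
grip_width: -0.0002
```

>>> carry_out([
  [0,0,1.5,0,0,0,255],
  [0,0,0,0,0,0,255],
])

```text
clock: 3.12
position: [0.4819, -0.2859, 0.0362]
tool_rot: [3.141, -0.0, 0.517]
force: [-6.8, 3.6, 26.2]
grip_width: 0.0001
```

>>> carry_out([
  [0,0,1.5,0,0,0,255],
  [0,0,0,0,0,0,255],
])

```text
clock: 3.28
position: [0.4821, -0.286, 0.0361]
tool_rot: [3.14, -0.0, 0.516]
force: [-15.0, 8.2, 55.9]
grip_width: -0.0
```

Run:
```python
from h import *
print(bot.observe()['force'],bot.observe()['position'])
f=grab('side');W=pts(f)
for v in range(142,158):print(v,[tuple(W[v,u].round(3)) for u in (303,305,307)],f['color'][v,303:308].sum(1))
c=f['color'][125:175,275:335][...,::-1]
cv2.imwrite('pics/c4.png',cv2.convertScaleAbs(cv2.resize(c,(600,500),interpolation=cv2.INTER_CUBIC),alpha=2))
```

```text
[-15.0464738    8.20220299  55.87926329] [ 0.48207327 -0.28604125  0.03607843]
142 [(np.float64(0.483), np.float64(-0.272), np.float64(0.119)), (np.float64(0.471), np.float64(-0.247), np.float64(0.13)), (np.float64(0.467), np.float64(-0.259), np.float64(0.127))] [66 65 45 55 56]
143 [(np.float64(0.483), np.float64(-0.27), np.float64(0.117)), (np.float64(0.472), np.float64(-0.252), np.float64(0.125)), (np.float64(0.468), np.float64(-0.261), np.float64(0.122))] [80 61 64 46 87]
144 [(np.float64(0.485), np.float64(-0.28), np.float64(0.109)), (np.float64(0.477), np.float64(-0.274), np.float64(0.113)), (np.float64(0.471), np.float64(-0.278), np.float64(0.112))] [93 61 39 58 98]
145 [(np.float64(0.484), np.float64(-0.281), np.float64(0.105)), (np.float64(0.476), np.float64(-0.272), np.float64(0.11)), (np.float64(0.471), np.float64(-0.278), np.float64(0.108))] [125  84  72  78 116]
146 [(np.float64(0.483), np.float64(-0.276), np.float64(0.104)), (np.float64(0.477), np.float64(-0.277), np.float64(0.104)), (np.float64(0.47), np.float64(-0.274), np.float64(0.107))] [143 101  58  64 123]
147 [(
[... 1551 characters left out ...]
, (np.float64(0.47), np.float64(-0.288), np.float64(0.072))] [226 217 238 250 267]
155 [(np.float64(0.481), np.float64(-0.278), np.float64(0.071)), (np.float64(0.475), np.float64(-0.278), np.float64(0.072)), (np.float64(0.469), np.float64(-0.285), np.float64(0.07))] [263 257 261 274 283]
156 [(np.float64(0.481), np.float64(-0.279), np.float64(0.067)), (np.float64(0.476), np.float64(-0.284), np.float64(0.066)), (np.float64(0.47), np.float64(-0.287), np.float64(0.065))] [270 258 261 263 267]
157 [(np.float64(0.48), np.float64(-0.276), np.float64(0.065)), (np.float64(0.476), np.float64(-0.284), np.float64(0.062)), (np.float64(0.469), np.float64(-0.286), np.float64(0.062))] [252 257 251 255 256]
```

View pics/c4.png

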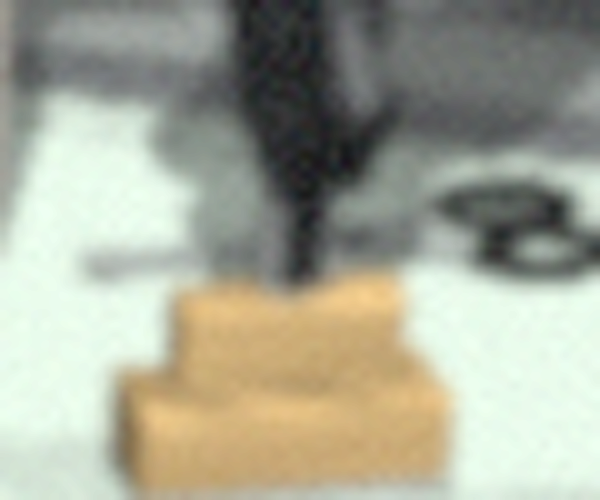

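The fingertips are visibly resting on the rib top at about (295,285). Contact came at reported z = 36.2 mm against a rib top of 71 mm, so the true tip is about 35 mm above the reported TCP. I'll apply that offset everywhere.

>>> carry_out([
  [0,0,-15,0,0,0,255],
  [0,0,-15,0,0,0,0],
  [0,0,0,0,0,0,0],
  [0,0,0,0,0,0,0],
  [0,0,0,0,0,0,0],
])

```text
clock: 3.75
position: [0.4816, -0.2857, 0.0631]
tool_rot: [-3.141, 0.0, 0.517]
force: [-0.4, -1.3, 0.3]
grip_width: 0.0481
```

>>> carry_out([
  [0,0,0,0,0,0,0],
  [0,0,0,0,0,0,0],
  [0,0,0,0,0,0,0],
  [0,0,0,0,0,0,0],
])

```text
clock: 4.08
position: [0.4816, -0.2856, 0.0632]
tool_rot: [-3.141, 0.0, 0.517]
force: [0.1, -0.4, -0.1]
grip_width: 0.0853
```

>>> carry_out([
  [0,0,15,0,0,0,0],
  [0,0,15,0,0,0,0],
  [0,0,15,0,0,0,0],
  [0,0,8,0,0,0,0],
  [0,0,4,0,0,0,0],
])

```text
clock: 4.5
position: [0.4812, -0.2854, 0.0053]
tool_rot: [-3.14, 0.001, 0.517]
force: [-1.0, 0.0, 0.5]
grip_width: 0.0851
```

>>> carry_out([
  [0,0,0,0,0,0,255],
  [0,0,0,0,0,0,255],
  [0,0,0,0,0,0,255],
  [0,0,0,0,0,0,255],
  [0,0,0,0,0,0,255],
])

```text
clock: 4.92
position: [0.4821, -0.286, 0.0071]
tool_rot: [3.141, -0.001, 0.517]
force: [2.1, -2.7, 1.5]
grip_width: 0.0256
```

>>> carry_out([
  [0,0,0,0,0,0,255],
  [0,0,0,0,0,0,255],
  [0,0,0,0,0,0,255],
  [0,0,0,0,0,0,255],
])

```text
clock: 5.25
position: [0.4821, -0.286, 0.0069]
tool_rot: [3.141, -0.0, 0.517]
force: [0.4, -1.4, 6.1]
grip_width: 0.021
```

The grip width is 21 mm, so the rib is held. Next: lift, turn to the press yaw, and carry the scraper over the +y end of the bed.

>>> carry_out([
  [0,0,-10,0,0,0,255],
  [0,0,-10,0,0,0.9,255],
  [0,0,-10,0,0,0.9,255],
  [0,0,-10,0,0,0.9,255],
  [0,0,-10,0,0,0.9,255],
])

```text
clock: 5.67
position: [0.4815, -0.2855, 0.0574]
tool_rot: [-3.141, 0.0, 0.135]
force: [-0.3, -0.7, -3.2]
grip_width: 0.0208
```

>>> carry_out([
  [0,0,-5,0,0,0.8,255],
  [0,0,-5,0,0,0.8,255],
  [0,0,0,0,0,0.63,255],
  [0,0,0,0,0,0,255],
])

```text
clock: 6.0
position: [0.4818, -0.2854, 0.0671]
tool_rot: [-3.141, -0.0, -0.097]
force: [0.1, -1.0, -3.4]
grip_width: 0.0212
```

```bash
cat >> h.py <<'E'
PC=np.array([533.,9.4]);YAW=-5.4
def P2W(x,y):
    c,s=np.cos(np.radians(YAW)),np.sin(np.radians(YAW));return PC+[c*x-s*y,s*x+c*y]
def W2P(p):
    c,s=np.cos(np.radians(YAW)),np.sin(np.radians(YAW));d=np.array(p)[:2]-PC;return np.array([c*d[0]+s*d[1],-s*d[0]+c*d[1]]).round(1)
E
python3 -c "
from h import *
go(*P2W(-32,95),67,YAW)"
```

```text
t 6.0 pos [ 481.8 -285.4   67.1] rpy [-180.    -0.    -5.5] w 21.2 F [ 0.1 -1.  -3.4]
shift [-9.800e+00 -3.933e+02  2.000e-01] turn [-0.   -0.   -0.02]
```

>>> carry_out([
  [-10,-20,0,0,0,0,255],
  [0,-37,0,0,0,0,255],
  [0,-37,0,0,0,0,255],
  [0,-37,0,0,0,0,255],
  [0,-37,0,0,0,0,255],
])

```text
clock: 6.42
position: [0.487, -0.1159, 0.0666]
tool_rot: [-3.141, 0.0, -0.091]
force: [1.7, 1.0, -2.3]
grip_width: 0.021
```

>>> carry_out([
  [0,-37,0,0,0,0,255],
  [0,-37,0,0,0,0,255],
  [0,-37,0,0,0,0,255],
  [0,-37,0,0,0,0,255],
  [0,-37,0,0,0,0,255],
])

```text
clock: 6.83
position: [0.5044, 0.0686, 0.0667]
tool_rot: [-3.141, 0.0, -0.091]
force: [1.5, 0.4, -3.2]
grip_width: 0.021
```

>>> carry_out([
  [0,-25,0,0,0,0,255],
  [0,-15,0,0,0,0,255],
  [0,0,0,0,0,0,255],
])

```text
clock: 7.08
position: [0.5083, 0.1106, 0.0665]
tool_rot: [-3.14, 0.0, -0.086]
force: [0.2, 1.3, -2.0]
grip_width: 0.0209
```

Run:
```python
from h import *
go(*P2W(-32,95),34,YAW)
o=[]
for n,(a,b,c,d) in dict(top=(140,250,200,320),side=(130,260,180,330)).items():
    i=grab(n)['color'][a:b,c:d];o.append(cv2.resize(i,(400,350),interpolation=cv2.INTER_CUBIC))
cv2.imwrite('pics/c5.png',cv2.convertScaleAbs(np.hstack(o)[...,::-1],alpha=1.8))
f=load('side');W=pts(f);hsv=cv2.cvtColor(f['color'],cv2.COLOR_RGB2HSV)
m=(hsv[...,0]<25)&(hsv[...,1]>70)&(W[...,1]>.06)&(W[...,1]<.2)&(W[...,0]<.58);m=biggest(m);Q=W[m];print('scraper pts',np.nanpercentile(Q,[2,50,98],axis=0).round(3),m.sum())
```

```text
t 7.08 pos [508.3 110.6  66.5] rpy [-179.9    0.    -4.9] w 20.9 F [ 0.2  1.3 -2. ]
shift [ 2.1  3.5 32.5] turn [-0.01  0.    0.08]
scraper pts [[0.452 0.101 0.069]
 [0.493 0.123 0.097]
 [0.558 0.133 0.134]] 991
```

View pics/c5.png

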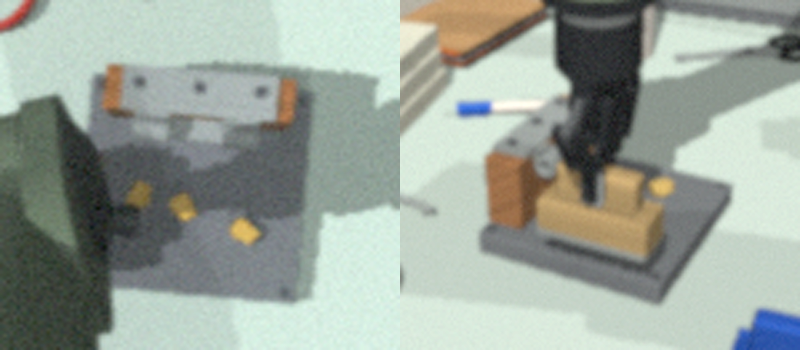

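The scraper is held level by its rib, at about (600,205) in the right crop. All three chips are at (140,192), (182,207) and (245,232) in the left crop, ahead of the block. Next: lower it and sweep toward −y.

>>> carry_out([
  [2,0,15,0,0,0.08,255],
  [0,0,12,0,0,0,255],
  [0,0,6,0,0,0,255],
  [0,0,0,0,0,0,255],
])

```text
clock: 7.52
position: [0.5098, 0.105, 0.0326]
tool_rot: [3.141, 0.002, -0.102]
force: [-0.1, -0.5, -2.4]
grip_width: 0.0208
```

>>> carry_out([
  [0,8,0,0,0,0,255],
  [0,14,0,0,0,0,255],
  [0,16,0,0,0,0,255],
  [0,16,0,0,0,0,255],
  [0,16,0,0,0,0,255],
])

```text
clock: 7.93
position: [0.5035, 0.035, 0.0343]
tool_rot: [-3.142, -0.001, -0.102]
force: [0.1, -0.3, -3.0]
grip_width: 0.0213
```

>>> carry_out([
  [0,16,0,0,0,0,255],
  [0,16,0,0,0,0,255],
  [0,16,0,0,0,0,255],
  [0,16,0,0,0,0,255],
  [0,16,0,0,0,0,255],
])

```text
clock: 8.35
position: [0.4952, -0.0447, 0.0343]
tool_rot: [3.141, -0.001, -0.102]
force: [0.4, 0.7, -3.0]
grip_width: 0.021
```

>>> carry_out([
  [0,16,0,0,0,0,255],
  [0,16,0,0,0,0,255],
  [0,16,0,0,0,0,255],
  [0,0,0,0,0,0,255],
  [0,0,-25,0,0,0,255],
])

```text
clock: 8.77
position: [0.4881, -0.0921, 0.0565]
tool_rot: [3.141, 0.005, -0.104]
force: [-0.9, 1.1, -3.7]
grip_width: 0.0208
```

>>> carry_out([
  [0,0,-25,0,0,0,255],
  [0,-37,-10,0,0,0,255],
  [0,-37,0,0,0,0,255],
  [0,-37,0,0,0,0,255],
  [0,0,0,0,0,0,255],
])

```text
clock: 9.18
position: [0.5025, 0.0269, 0.0944]
tool_rot: [-3.138, -0.002, -0.094]
force: [0.4, 1.4, -2.5]
grip_width: 0.0209
```

Run:
```python
from h import *
go(*P2W(-32,95),67,YAW)
o=[]
for n,(a,b,c,d) in dict(top=(140,250,230,350),side=(110,240,200,350)).items():
    i=grab(n)['color'][a:b,c:d];o.append(cv2.resize(i,(400,350),interpolation=cv2.INTER_CUBIC))
cv2.imwrite('pics/c6.png',cv2.convertScaleAbs(np.hstack(o)[...,::-1],alpha=1.8))
f=load('top');hsv=cv2.cvtColor(f['color'],cv2.COLOR_RGB2HSV);W=pts(f)
m=((hsv[...,0]<27)&(hsv[...,1]>110)&(W[...,2]<.05)).astype(np.uint8)
n,l,s,c=cv2.connectedComponentsWithStats(m)
for i in range(1,n):
    if 15<s[i,4]<200: p=ray(f,c[i],.01)[0]*1000;print(s[i,4],c[i].round(1),p.round(1),'press',W2P(p),'z',np.nanmedian(W[l==i][:,2]).round(3))
```

```text
t 9.18 pos [502.5  26.9  94.4] rpy [-1.798e+02 -1.000e-01 -5.400e+00] w 20.9 F [ 0.4  1.4 -2.5]
shift [ -0.  -80.4  27.7] turn [-0.03 -0.02 -0.  ]
24 [303.5 204.8] [ 513.9 -128.4   10. ] press [  -6.1 -139. ] z 0.011
34 [302.1 222.1] [ 462.2 -123.8   10. ] press [ -58.  -139.2] z 0.011
30 [505.  296.9] [ 242.1 -713.1   10. ] press [-221.6 -746.6] z 0.037
```

View pics/c6.png

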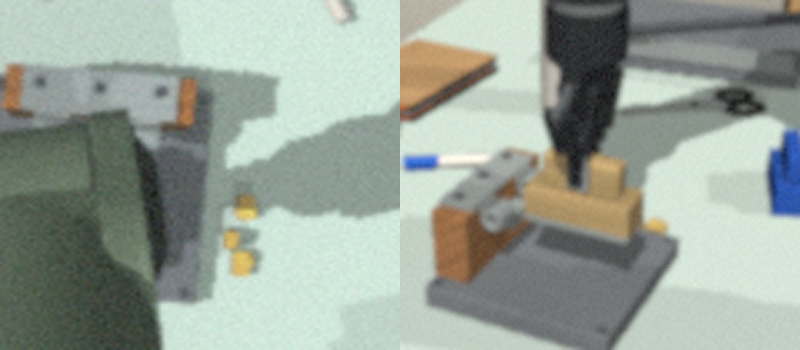

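All three chips now lie on the table off the −y side, at about (245,207), (232,240) and (242,263), and no amber shows on the visible bed. Next: put the scraper back near where it stood.

>>> carry_out([
  [5,20,0,0,0,0,255],
  [5,37,0,0,0,0,255],
  [5,37,0,0,0,0,255],
  [0,37,0,0,0,0,255],
  [0,37,0,0,0,0,255],
])

```text
clock: 9.7
position: [0.4985, -0.1523, 0.0939]
tool_rot: [3.141, -0.0, -0.103]
force: [1.2, 0.2, -2.1]
grip_width: 0.0212
```

>>> carry_out([
  [0,37,0,0,0,0,255],
  [0,37,0,0,0,0,255],
  [0,37,0,0,0,0,255],
  [0,18,10,0,0,0,255],
  [0,0,20,0,0,0,255],
])

```text
clock: 10.12
position: [0.4849, -0.2848, 0.0653]
tool_rot: [3.138, -0.003, -0.11]
force: [1.0, 0.0, -3.8]
grip_width: 0.0212
```

>>> carry_out([
  [0,0,22,0,0,0,255],
  [0,0,18,0,0,0,255],
  [0,0,10,0,0,0,255],
  [0,0,4,0,0,0,255],
  [0,0,2,0,0,0,255],
])

```text
clock: 10.53
position: [0.4858, -0.2779, 0.0074]
tool_rot: [3.141, 0.001, -0.103]
force: [0.1, 0.3, -2.5]
grip_width: 0.0212
```

>>> carry_out([
  [0,0,1,0,0,0,255],
  [0,0,0,0,0,0,255],
])

```text
clock: 10.7
position: [0.4867, -0.2776, 0.0072]
tool_rot: [3.141, -0.001, -0.102]
force: [-1.1, -0.5, -2.7]
grip_width: 0.0212
```

>>> carry_out([
  [0,0,1,0,0,0,255],
  [0,0,0,0,0,0,255],
])

```text
clock: 10.87
position: [0.4869, -0.2777, 0.0068]
tool_rot: [3.141, -0.001, -0.102]
force: [-2.3, -0.7, 9.8]
grip_width: 0.021
```

>>> carry_out([
  [0,0,0.5,0,0,0,255],
  [0,0,0,0,0,0,255],
])

```text
clock: 11.03
position: [0.4869, -0.2778, 0.0068]
tool_rot: [3.141, -0.002, -0.102]
force: [-6.0, 0.6, 19.8]
grip_width: 0.0211
```

>>> carry_out([
  [0,0,-1.5,0,0,0,0],
  [0,0,0,0,0,0,0],
  [0,0,0,0,0,0,0],
  [0,0,0,0,0,0,0],
  [0,0,0,0,0,0,0],
])

```text
clock: 11.45
position: [0.4864, -0.2772, 0.0066]
tool_rot: [3.142, -0.0, -0.102]
force: [-0.4, -0.2, -0.7]
grip_width: 0.08
```

>>> carry_out([
  [0,0,0,0,0,0,0],
  [0,0,0,0,0,0,0],
  [0,0,-15,0,0,0,0],
  [0,0,-30,0,0,0,0],
  [0,0,-35,0,0,0,0],
])

```text
clock: 11.87
position: [0.4852, -0.2767, 0.086]
tool_rot: [-3.141, 0.003, -0.102]
force: [0.3, -0.3, 0.0]
grip_width: 0.0853
```

>>> carry_out([
  [0,0,-35,0,0,0,0],
  [0,0,0,0,0,-1,0],
  [0,0,0,0,0,-1,0],
  [0,0,0,0,0,-1,0],
  [0,0,0,0,0,-1,0],
])

```text
clock: 12.28
position: [0.4864, -0.2773, 0.1217]
tool_rot: [3.141, -0.0, 0.322]
force: [0.7, 0.4, 0.3]
grip_width: 0.0857
```

```bash
cat > m2.py <<'E'
from h import *
go(462,280,120,121.7)
L=[];
for k in range(5):
    f=grab('top');W=pts(f);L.append((f['color'].astype(float),W))
C=np.mean([a for a,_ in L],0).astype(np.uint8);W=np.nanmedian([b for _,b in L],0);Z=W[...,2]
big=cv2.resize(C,None,fx=4,fy=4,interpolation=cv2.INTER_CUBIC)
hsv=cv2.cvtColor(C,cv2.COLOR_RGB2HSV);V=hsv[...,2]
m=np.zeros(Z.shape,bool);m[192:250,144:196]=1
for nm,mm,z in(('lug',m&(Z>.03),.046),('knuckle',m&(Z>.013)&(Z<.03),.024)):
    mm=biggest(mm);v,u=np.nonzero(mm);P=ray(f,np.c_[u,v],z);print(nm,mm.sum(),np.nanmedian(Z[mm]).round(4),rect(P),P.mean(0).round(4))
# plate: table differs by saturation/hue
S=hsv[...,1];H=hsv[...,0];pl=m&(S<45)&(Z<.012)&(Z>.0025);v,u=np.nonzero(biggest(pl));print('plate',pl.sum(),rect(ray(f,np.c_[u,v],.006)))
# jamb/press again
m=np.zeros(Z.shape,bool);m[150:245,214:304]=1
for nm,mm,z in(('bed',m&(Z>.012),.025),('jamb',m&(Z>.09)&(V>0),.104)):
    mm=biggest(mm)
    if nm=='bed': mm&=Z<.035
    v,u=np.nonzero(mm);print(nm,mm.sum(),rect(ray(f,np.c_[u,v],z)))
# fixed knuckles top points: height .09-.1 in front of the jamb
v,u=np.nonzero(m&(Z>.085)&(Z<.108));Q=ray(f,np.c_[u,v],.099)*1000
p=np.array([W2P(q) for q in Q]);k=p[(p[:,0]<57)&(p[:,0]>30)]
h,e=np.histogram(k[:,1],bins=np.arange(-90,91,6));print(list(zip(e,h)))
c=[cv2.resize(C[188:250,140:200],(400,400),interpolation=cv2.INTER_CUBIC),cv2.resize(C[150:240,214:304],(400,400),interpolation=cv2.INTER_CUBIC)]
cv2.imwrite('pics/c7.png',cv2.convertScaleAbs(np.hstack(c)[...,::-1],alpha=1.8))
E
python3 m2.py
```

```text
t 12.28 pos [ 486.4 -277.3  121.7] rpy [180.   -0.   18.5] w 85.7 F [0.7 0.4 0.3]
shift [ 153.2 -536.3    1.6] turn [  0.     0.   -17.21]
lug 113 0.0449 (array([461.9, 280. ]), np.float32(46.3), np.float32(21.0), 'long axis deg', np.float32(-58.3)) [0.4618 0.28   0.046 ]
knuckle 103 0.0212 (array([515.9, 314. ]), np.float32(41.2), np.float32(23.2), 'long axis deg', np.float32(-58.3)) [0.5158 0.3142 0.024 ]
plate 856 (array([471.7, 288.3]), np.float32(123.6), np.float32(89.9), 'long axis deg', np.float32(31.7))
bed 3474 (array([533.1,   9.4]), np.float32(199.3), np.float32(199.1), 'long axis deg', np.float32(84.6))
jamb 1033 (array([600.4,   2.9]), np.float32(158.6), np.float32(64.9), 'long axis deg', np.float32(84.5))
[(np.int64(-90), np.int64(0)), (np.int64(-84), np.int64(0)), (np.int64(-78), np.int64(0)), (np.int64(-72), np.int64(0)), (np.int64(-66), np.int64(0)), (np.int64(-60), np.int64(0)), (np.int64(-54), np.int64(15)), (np.int64(-48), np.int64(17)), (np.int64(-42), np.int64(16)), (np.int64(-36), np.int64(17)), (np.int64(-30), np.int64(18)), (np.int64(-24), np.int64(5)), (np.int64(-18), np.int64(0)), (np.int64(-12), np.int64(0)), (np.int64(-6), np.int64(0)), (np.int64(0), np.int64(0)), (np.int64(6), np.int64(0)), (np.int64(12), np.int64(0)), (np.int64(18), np.int64(5)), (np.int64(24), np.int64(18)), (np.int64(30), np.int64(17)), (np.int64(36), np.int64(17)), (np.int64(42), np.int64(16)), (np.int64(48), np.int64(15)), (np.int64(54), np.int64(0)), (np.int64(60), np.int64(0)), (np.int64(66), np.int64(0)), (np.int64(72), np.int64(0)), (np.int64(78), np.int64(0)), (np.int64(84), np.int64(0))]
```

View pics/c7.png

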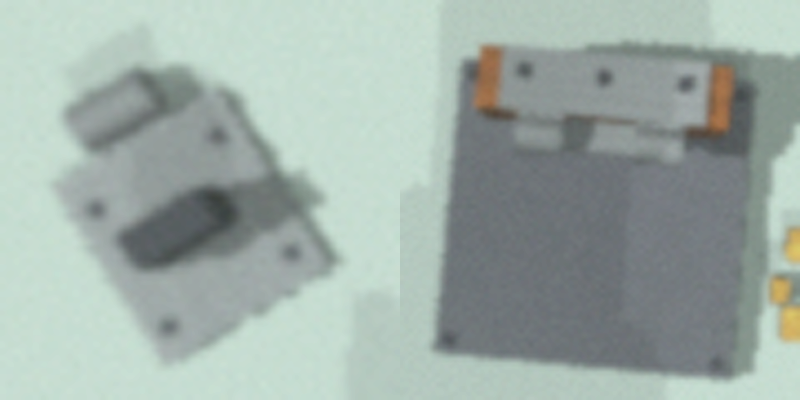

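The bed is clear (right crop). All three chips are on the table at (790,245), (780,290) and (790,325). The leaf measures consistently, with its lug at about (180,228) and its knuckle at (115,108) in the left crop. Now to the leaf.

>>> carry_out([
  [6,-20,0,0,0,0,0],
  [11,-37,0,0,0,0,0],
  [11,-37,0,0,0,0,0],
  [11,-37,0,0,0,0,0],
  [11,-37,0,0,0,0,0],
])

```text
clock: 12.95
position: [0.4812, -0.1004, 0.1215]
tool_rot: [3.142, -0.0, 0.313]
force: [1.4, 0.3, 0.2]
grip_width: 0.0853
```

>>> carry_out([
  [11,-37,0,0,0,0,0],
  [11,-37,0,0,0,0,0],
  [11,-37,0,0,0,0,0],
  [11,-37,0,0,0,0,0],
  [11,-37,0,0,0,0,0],
])

```text
clock: 13.37
position: [0.4758, 0.0928, 0.1216]
tool_rot: [3.142, -0.0, 0.314]
force: [1.1, 0.2, -0.2]
grip_width: 0.0853
```

>>> carry_out([
  [11,-37,0,0,0,0,0],
  [11,-37,0,0,0,0,0],
  [11,-37,0,0,0,0,0],
  [11,-37,0,0,0,0,0],
  [4,-35,0,0,0,0,0],
])

```text
clock: 13.78
position: [0.4648, 0.2823, 0.1215]
tool_rot: [-3.141, -0.001, 0.314]
force: [0.9, 0.0, 0.1]
grip_width: 0.0859
```

>>> carry_out([
  [0,0,0,0,0,-1,0],
  [0,0,0,0,0,-1,0],
  [0,0,0,0,0,-1,0],
  [0,0,0,0,0,-1,0],
  [0,0,0,0,0,-1,0],
])

```text
clock: 14.2
position: [0.4646, 0.2798, 0.1214]
tool_rot: [3.142, 0.0, 0.843]
force: [-0.1, 0.2, 0.6]
grip_width: 0.085
```

>>> carry_out([
  [0,0,0,0,0,-1,0],
  [0,0,0,0,0,-1,0],
  [0,0,0,0,0,-1,0],
  [0,0,0,0,0,-1,0],
  [0,0,0,0,0,-1,0],
])

```text
clock: 14.62
position: [0.4647, 0.2797, 0.1214]
tool_rot: [-3.141, 0.0, 1.366]
force: [0.3, 0.1, -0.5]
grip_width: 0.0852
```

>>> carry_out([
  [0,0,0,0,0,-1,0],
  [0,0,0,0,0,-1,0],
  [0,0,0,0,0,-1,0],
  [0,0,0,0,0,-1,0],
  [0,0,0,0,0,-1,0],
])

```text
clock: 15.03
position: [0.4647, 0.2797, 0.1214]
tool_rot: [-3.141, 0.0, 1.89]
force: [0.4, -0.3, -0.2]
grip_width: 0.0853
```

>>> carry_out([
  [0,0,0,0,0,-1,0],
  [0,0,0,0,0,-1,0],
  [0,0,0,0,0,0,0],
])

```text
clock: 15.28
position: [0.4647, 0.2796, 0.1212]
tool_rot: [-3.141, -0.0, 2.1]
force: [-0.1, 0.8, -0.9]
grip_width: 0.0854
```

```bash
python3 -c "
from h import *
go(461.5,280,-25,121.7)"
```

```text
t 15.28 pos [464.7 279.6 121.2] rpy [-180.    -0.   120.3] w 85.4 F [-0.1  0.8 -0.9]
shift [  2.   -2.5 146.3] turn [-0.01 -0.   -0.23]
```

>>> carry_out([
  [2,-2.5,15,0,0,-0.23,0],
  [0,0,30,0,0,0,0],
  [0,0,30,0,0,0,0],
  [0,0,30,0,0,0,0],
  [0,0,20,0,0,0,0],
])

```text
clock: 15.7
position: [0.4608, 0.2795, -0.006]
tool_rot: [-3.14, 0.0, 2.115]
force: [-0.1, 0.7, -0.7]
grip_width: 0.0858
```

>>> carry_out([
  [0,0,12,0,0,0,0],
  [0,0,6,0,0,0,0],
  [0,0,2,0,0,0,0],
  [0,0,0,0,0,0,0],
])

```text
clock: 16.03
position: [0.4619, 0.2804, -0.023]
tool_rot: [3.141, 0.0, 2.12]
force: [-0.2, -0.8, -0.1]
grip_width: 0.0855
```

>>> carry_out([
  [0,0,0,0,0,0,255],
  [0,0,0,0,0,0,255],
  [0,0,0,0,0,0,255],
  [0,0,0,0,0,0,255],
  [0,0,0,0,0,0,255],
], force=90)

```text
clock: 16.45
position: [0.4618, 0.2802, -0.0232]
tool_rot: [3.141, 0.0, 2.121]
force: [-0.8, -0.3, -0.7]
grip_width: 0.0256
```

>>> carry_out([
  [0,0,0,0,0,0,255],
  [0,0,0,0,0,0,255],
  [0,0,0,0,0,0,255],
  [0,0,0,0,0,0,255],
  [0,0,0,0,0,0,255],
])

```text
clock: 16.87
position: [0.462, 0.2804, -0.0229]
tool_rot: [3.141, 0.0, 2.121]
force: [-0.2, -1.7, 10.5]
grip_width: 0.0193
```

The lug is gripped (19.3 mm). Next: lift, turn to the press yaw, then re-measure the leaf in the grip.

>>> carry_out([
  [0,0,-8,0,0,0,255],
  [0,0,-20,0,0,0,255],
  [0,0,-30,0,0,0,255],
  [0,0,-30,0,0,0,255],
  [0,0,-30,0,0,0,255],
])

```text
clock: 17.28
position: [0.4609, 0.2799, 0.0959]
tool_rot: [-3.14, -0.0, 2.121]
force: [0.9, 0.5, -4.4]
grip_width: 0.0189
```

>>> carry_out([
  [0,0,-15,0,0,0.8,255],
  [0,0,-5,0,0,0.95,255],
  [0,0,0,0,0,0.95,255],
  [0,0,0,0,0,0.95,255],
  [0,0,0,0,0,0.95,255],
])

```text
clock: 17.7
position: [0.4613, 0.2799, 0.1149]
tool_rot: [-3.141, 0.0, 1.634]
force: [0.5, -0.8, -5.3]
grip_width: 0.0188
```

>>> carry_out([
  [0,0,0,0,0,0.95,255],
  [0,0,0,0,0,0.6,255],
  [0,0,0,0,0,0,255],
  [0,0,0,0,0,0,255],
])

```text
clock: 18.03
position: [0.4613, 0.2802, 0.1146]
tool_rot: [-3.141, 0.0, 1.48]
force: [0.4, 0.7, -5.3]
grip_width: 0.0188
```

```bash
cat > m3.py <<'E'
from h import *
import sys
off=np.array(bot.observe()['position'])*1000
s=bot.observe();print('pos',off.round(1),'rpy',np.degrees(s['tool_rot']).round(2),'w',s['grip_width'],'F',s['force'].round(1),'M',s['moment'].round(2))
f=grab('side')
Ws=[pts(f)]+[pts(grab('side')) for _ in range(3)];W=np.nanmedian(Ws,0)*1000
x0,y0=off[:2]; yaw=np.degrees(s['tool_rot'][2])-90; c,sn=np.cos(np.radians(yaw)),np.sin(np.radians(yaw))
lx=c*(W[...,0]-x0)+sn*(W[...,1]-y0);ly=-sn*(W[...,0]-x0)+c*(W[...,1]-y0);lz=W[...,2]-(off[2]+22.9)
near=(lx>-60)&(lx<85)&(ly>-60)&(ly<60)&(lz>-12)&(lz<30)
# plate top: patch away from lug
for nm,m in(('plate+x',near&(lx>20)&(lx<45)&(abs(ly)<45)&(lz<16)),('plate-x',near&(lx<-20)&(lx>-45)&(abs(ly)<45)&(lz<16)),('plate all',near&(abs(lx)<48)&(abs(ly)<48)&(lz<14)&(lz>0)&((abs(lx)>18))),('knuckle',near&(lx>52)&(lz>2))):
    if m.sum(): print(nm,m.sum(),'med z',np.median(lz[m]).round(1),'lx',np.percentile(lx[m],[2,98]).round(1),'ly',np.percentile(ly[m],[2,98]).round(1))
    if nm=='plate all': A=np.c_[lx[m],ly[m],np.ones(m.sum())];r=np.linalg.lstsq(A,lz[m],rcond=None)[0];print('slopes deg x,y',np.degrees(r[:2]).round(2),'z0',r[2].round(1))
v,u=np.nonzero(near);a,b,e,d=max(v.min()-15,0),v.max()+10,max(u.min()-15,0),u.max()+15
i=f['color'][a:b,e:d][...,::-1];k=min(800/i.shape[1],600/i.shape[0]);cv2.imwrite(sys.argv[1],cv2.convertScaleAbs(cv2.resize(i,None,fx=k,fy=k,interpolation=cv2.INTER_CUBIC),alpha=1.8))
print('crop',a,b,e,d)
print('press goal for tool xy',P2W(-18,0).round(1))
E
python3 m3.py pics/c8.png
```

```text
pos [461.3 280.2 114.6] rpy [-1.7998e+02  1.0000e-02  8.4780e+01] w 0.018810962293844886 F [ 0.4  0.7 -5.3] M [ 0.05  0.07 -0.05]
plate+x 266 med z 7.9 lx [20.4 44.5] ly [-20.6  44.5]
plate-x 415 med z 8.0 lx [-44.5 -20.4] ly [-42.3  44.4]
plate all 817 med z 7.9 lx [-47.1  46.6] ly [-41.4  44.6]
slopes deg x,y [-0.02 -0.78] z0 7.9
knuckle 258 med z 19.8 lx [52.1 72. ] ly [-18.4  19.9]
crop 197 265 191 293
press goal for tool xy [515.1  11.1]
```

View pics/c8.png

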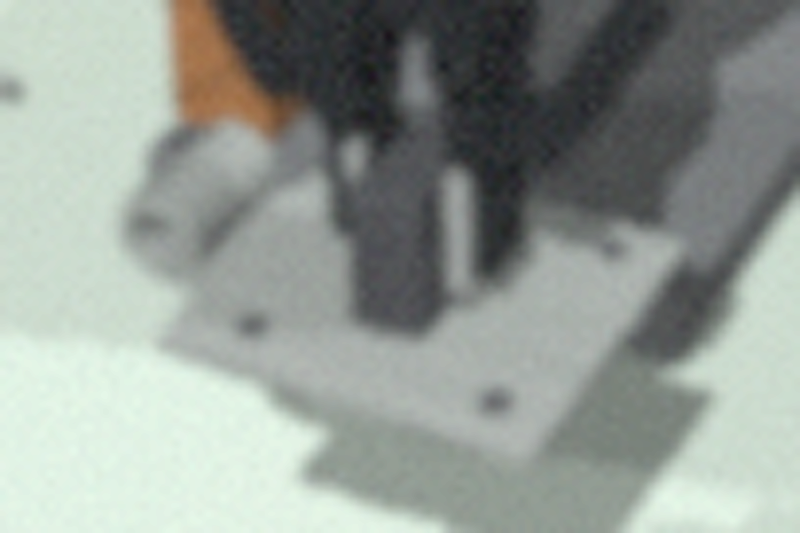

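The leaf hangs level from its lug at about (395,240), with the knuckle at (200,195). Fitted slopes are −0.02° in x and −0.8° in y. Next: carry it to hover just short of the gap.

>>> carry_out([
  [-15,4,0,0,0,0,255],
  [-32,8,0,0,0,0,255],
  [-32,8,0,0,0,0,255],
  [-32,8,0,0,0,0,255],
  [-32,8,0,0,0,0,255],
])

```text
clock: 18.65
position: [0.484, 0.1329, 0.1145]
tool_rot: [-3.141, 0.0, 1.478]
force: [1.6, 0.3, -5.0]
grip_width: 0.0185
```

>>> carry_out([
  [-32,8,0,0,0,0,255],
  [-32,8,0,0,0,0,255],
  [-32,8,0,0,0,0,255],
  [-24,6,0,0,0,0,255],
  [0,0,0,0,0,0,255],
])

```text
clock: 19.07
position: [0.503, 0.0064, 0.1144]
tool_rot: [-3.141, 0.002, 1.472]
force: [-0.4, -0.7, -4.9]
grip_width: 0.0191
```

>>> carry_out([
  [0,0,0,0,0,0,255],
  [0,0,0,0,0,0,255],
])

```text
clock: 19.23
position: [0.5026, 0.0127, 0.1145]
tool_rot: [-3.141, -0.0, 1.478]
force: [0.9, 0.2, -4.8]
grip_width: 0.0193
```

Run:
```python
from h import *
go(*P2W(-30,0),58,84.6);print(W2P(bot.observe()['position']*1000))
W=np.nanmedian([pts(grab('side')) for _ in range(6)],0)*1000
f=load('side');hsv=cv2.cvtColor(f['color'],cv2.COLOR_RGB2HSV)
s=bot.observe();z0=s['position'][2]*1000+22.9
d=W[...,:2]-PC;c,sn=np.cos(np.radians(YAW)),np.sin(np.radians(YAW))
px=c*d[...,0]+sn*d[...,1];py=-sn*d[...,0]+c*d[...,1];pz=W[...,2]
def rep(n,m):
    if m.sum()>3: print(n,m.sum(),'x',np.percentile(px[m],[2,50,98]).round(1),'y',np.percentile(py[m],[2,50,98]).round(1),'z',np.percentile(pz[m],[2,50,98]).round(1))
g=hsv[...,1]<70
rep('leaf knuckle',g&(px>20)&(px<60)&(abs(py)<35)&(pz>z0+2)&(pz<z0+32))
rep('plate top',g&(px<15)&(px>-85)&(abs(py)<55)&(pz>z0-3)&(pz<z0+16))
rep('fixed knuckle +y',g&(px>30)&(px<60)&(py>10)&(py<60)&(pz>65)&(pz<101))
rep('jamb top',(px>50)&(px<105)&(abs(py)<90)&(pz>98)&(pz<112))
rep('bed',(px<30)&(px>-100)&(abs(py)<100)&(pz>18)&(pz<33))
```

```text
t 19.23 pos [502.6  12.7 114.5] rpy [-180.    -0.    84.7] w 19.3 F [ 0.9  0.2 -4.8]
shift [-0.5  0.6 56.5] turn [-0.   -0.    0.01]
[-30.5   0.5]
leaf knuckle 138 x [20.7 27.4 41.8] y [-17.2  10.2  21.2] z [142.1 155.8 163.8]
plate top 541 x [-82.1 -47.   13.1] y [-39.8  20.7  45.7] z [141.2 145.9 150.2]
fixed knuckle +y 128 x [35.4 43.4 58.7] y [14.8 41.2 51. ] z [ 67.3  93.1 100.9]
jamb top 430 x [56.5 77.2 99. ] y [-50.7  24.5  77.1] z [ 99.  106.4 109. ]
bed 2079 x [-99.5 -39.6  26.9] y [-94.4  17.5  97.9] z [19.9 27.6 28.6]
```

>>> carry_out([
  [-0.5,0,12,0,0,0,255],
  [0,0,14,0,0,0,255],
  [0,0,14,0,0,0,255],
  [0,0,10,0,0,0,255],
  [0,0,6,0,0,0,255],
])

```text
clock: 19.95
position: [0.5022, 0.012, 0.0574]
tool_rot: [-3.14, 0.0, 1.478]
force: [-1.2, 0.8, -4.4]
grip_width: 0.0189
```

>>> carry_out([
  [0,0,3,0,0,0,255],
  [0,0,0,0,0,0,255],
  [0,0,0,0,0,0,255],
])

```text
clock: 20.2
position: [0.5029, 0.0118, 0.0558]
tool_rot: [3.141, -0.0, 1.477]
force: [0.2, -0.0, -4.8]
grip_width: 0.019
```

>>> carry_out([
  [0,4,0,0,0,0,255],
  [0,4,0,0,0,0,255],
  [0,2.5,0,0,0,0,255],
  [0,0,0,0,0,0,255],
  [0,0,0,0,0,0,255],
])

```text
clock: 20.62
position: [0.5133, 0.0107, 0.0556]
tool_rot: [3.141, -0.0, 1.477]
force: [-0.2, -0.7, -4.6]
grip_width: 0.0189
```

```bash
cat > m4.py <<'E'
from h import *
import sys
go(*P2W(-18,0),52.1,84.6);print('tool in press',W2P(bot.observe()['position']*1000),'M',bot.observe()['moment'].round(2))
W=np.nanmedian([pts(grab('side')) for _ in range(6)],0)*1000
f=load('side');hsv=cv2.cvtColor(f['color'],cv2.COLOR_RGB2HSV)
s=bot.observe();z0=s['position'][2]*1000+24.9
d=W[...,:2]-PC;c,sn=np.cos(np.radians(YAW)),np.sin(np.radians(YAW))
px=c*d[...,0]+sn*d[...,1];py=-sn*d[...,0]+c*d[...,1];pz=W[...,2]-2
m=(px<22)&(px>-78)&(abs(py)<50)&(abs(pz-z0-4)<7)&(abs(px+18)>17)
A=np.c_[px[m],py[m],np.ones(m.sum())];r=np.linalg.lstsq(A,pz[m],rcond=None)[0]
print('plate',m.sum(),'slopes deg',np.degrees(r[:2]).round(2),'top z med',np.median(pz[m]).round(1),'y',np.percentile(py[m],[1,99]).round(1),'x',np.percentile(px[m],[1,99]).round(1))
i=f['color'][150:235,190:300][...,::-1];cv2.imwrite(sys.argv[1],cv2.convertScaleAbs(cv2.resize(i,(770,595),interpolation=cv2.INTER_CUBIC),alpha=1.8))
E
python3 m4.py pics/c9.png
```

```text
t 20.62 pos [513.3  10.7  55.6] rpy [180.   -0.   84.6] w 18.9 F [-0.2 -0.7 -4.6]
shift [0.6 1.7 3.5] turn [ 0. -0.  0.]
tool in press [-19.7  -0.6] M [0.03 0.14 0.02]
plate 391 slopes deg [ 0.27 -1.01] top z med 84.9 y [-42.9  44.1] x [-71.6  20.9]
```

View pics/c9.png

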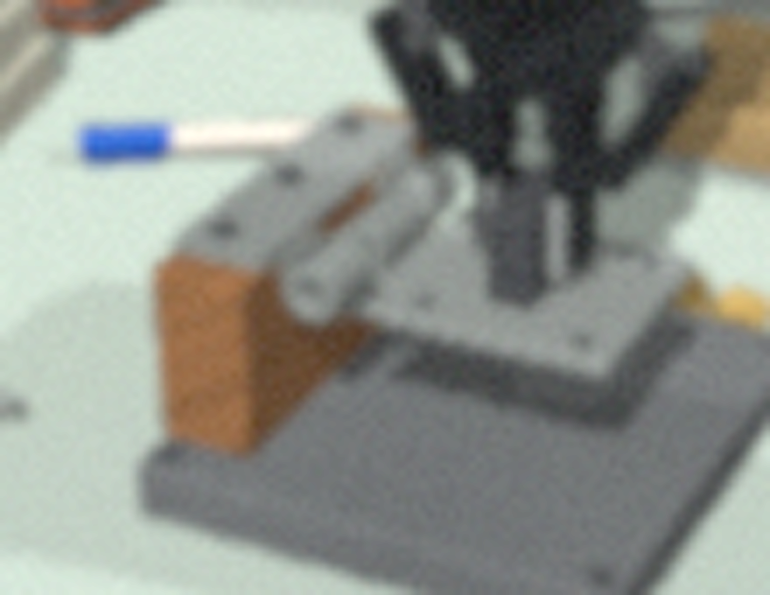

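The knuckle is in the gap, in line with the fixed tube at about (330,285) to (440,190), and the plate stands level over the bed. Next: feel for the ledge below, then for the jamb face behind.

>>> carry_out([
  [0,0,1.5,0,0,0,255],
  [0,0,0,0,0,0,255],
])

```text
clock: 21.08
position: [0.513, 0.0107, 0.0538]
tool_rot: [-3.141, 0.0, 1.477]
force: [0.8, -0.6, -3.8]
grip_width: 0.0186
```

>>> carry_out([
  [0,0,1,0,0,0,255],
  [0,0,0,0,0,0,255],
])

```text
clock: 21.25
position: [0.5131, 0.0107, 0.0528]
tool_rot: [-3.141, -0.0, 1.477]
force: [0.2, 0.3, -4.3]
grip_width: 0.0193
```

>>> carry_out([
  [0,0,0.5,0,0,0,255],
  [0,0,0,0,0,0,255],
])

```text
clock: 21.42
position: [0.5131, 0.0107, 0.0524]
tool_rot: [-3.141, -0.0, 1.477]
force: [0.8, 0.9, -4.3]
grip_width: 0.0188
```

>>> carry_out([
  [0,0,0.5,0,0,0,255],
  [0,0,0,0,0,0,255],
])

```text
clock: 21.58
position: [0.5131, 0.0107, 0.0521]
tool_rot: [3.142, 0.0, 1.477]
force: [-1.5, 0.1, -0.9]
grip_width: 0.0189
```

The ledge is at reported z = 52.1 mm, exactly as predicted. Next: back off 0.5 mm and probe +x.

>>> carry_out([
  [0.5,0,-0.5,0,0,0,255],
  [0,1,0,0,0,0,255],
  [0,0,0,0,0,0,255],
])

```text
clock: 21.83
position: [0.5144, 0.0111, 0.0525]
tool_rot: [3.141, -0.0, 1.477]
force: [-0.0, -0.5, -5.1]
grip_width: 0.019
```

>>> carry_out([
  [0,0.7,0,0,0,0,255],
  [0,0,0,0,0,0,255],
])

```text
clock: 22.0
position: [0.515, 0.011, 0.0525]
tool_rot: [3.142, -0.0, 1.477]
force: [-0.6, 0.3, -4.6]
grip_width: 0.0186
```

>>> carry_out([
  [0,0.5,0,0,0,0,255],
  [0,0,0,0,0,0,255],
])

```text
clock: 22.17
position: [0.5154, 0.011, 0.0525]
tool_rot: [3.142, -0.0, 1.477]
force: [-0.4, 0.4, -5.2]
grip_width: 0.0187
```

>>> carry_out([
  [0,0.5,0,0,0,0,255],
  [0,0,0,0,0,0,255],
])

```text
clock: 22.33
position: [0.5159, 0.0109, 0.0525]
tool_rot: [3.142, -0.0, 1.477]
force: [1.1, -0.3, -5.4]
grip_width: 0.0192
```

>>> carry_out([
  [0,0.5,0,0,0,0,255],
  [0,0,0,0,0,0,255],
])

```text
clock: 22.5
position: [0.5165, 0.0109, 0.0525]
tool_rot: [3.142, -0.0, 1.477]
force: [-0.8, 0.3, -4.5]
grip_width: 0.0187
```

>>> carry_out([
  [0,0.5,0,0,0,0,255],
  [0,0,0,0,0,0,255],
])

```text
clock: 22.67
position: [0.5169, 0.0109, 0.0525]
tool_rot: [3.142, -0.0, 1.477]
force: [-0.5, -1.2, -4.9]
grip_width: 0.0189
```

>>> carry_out([
  [0,0.5,0,0,0,0,255],
  [0,0,0,0,0,0,255],
])

```text
clock: 22.83
position: [0.5175, 0.0108, 0.0525]
tool_rot: [3.141, -0.0, 1.477]
force: [-0.4, -0.0, -4.6]
grip_width: 0.0188
```

>>> carry_out([
  [0,0.5,0,0,0,0,255],
  [0,0,0,0,0,0,255],
])

```text
clock: 23.0
position: [0.5179, 0.0108, 0.0525]
tool_rot: [3.142, -0.0, 1.477]
force: [0.2, 0.2, -4.0]
grip_width: 0.0188
```

>>> carry_out([
  [0,0.5,0,0,0,0,255],
  [0,0,0,0,0,0,255],
])

```text
clock: 23.17
position: [0.5183, 0.0107, 0.0525]
tool_rot: [-3.141, 0.0, 1.477]
force: [-0.3, -0.2, -4.4]
grip_width: 0.0191
```

>>> carry_out([
  [0,0.5,0,0,0,0,255],
  [0,0,0,0,0,0,255],
])

```text
clock: 23.33
position: [0.5183, 0.0107, 0.0524]
tool_rot: [-3.141, 0.0, 1.477]
force: [-4.5, 0.7, -1.0]
grip_width: 0.0187
```

>>> carry_out([
  [0,0.5,0,0,0,0,255],
  [0,0,0,0,0,0,255],
])

```text
clock: 23.5
position: [0.5183, 0.0107, 0.0523]
tool_rot: [-3.14, 0.0, 1.477]
force: [-7.7, 1.8, -0.7]
grip_width: 0.0188
```

>>> carry_out([
  [0,-1.5,0,0,0,0,255],
  [0,0,0,0,0,0,255],
  [0,0,0,0,0,0,255],
])

```text
clock: 23.75
position: [0.5181, 0.0107, 0.0526]
tool_rot: [3.141, -0.0, 1.477]
force: [0.5, 0.3, -4.8]
grip_width: 0.0188
```

>>> carry_out([
  [0,-0.9,0,0,0,0,255],
  [0,0,0.4,0,0,0,255],
  [0,0,0,0,0,0,255],
  [0,0,0,0,0,0,255],
])

```text
clock: 24.08
position: [0.517, 0.0108, 0.0521]
tool_rot: [3.141, -0.0, 1.477]
force: [-1.5, 0.1, -2.9]
grip_width: 0.0186
```

```bash
python3 m4.py pics/c10.png
python3 - <<'E'
from h import *
f=grab('top');cv2.imwrite('pics/f1.png',cv2.resize(f['color'][...,::-1],(800,600),interpolation=cv2.INTER_CUBIC))
E
```

```text
t 24.08 pos [517.   10.8  52.1] rpy [180.   -0.   84.6] w 18.6 F [-1.5  0.1 -2.9]
shift [ 0.1 -2.   0. ] turn [ 0.   -0.    0.01]
tool in press [-16.   -0.1] M [ 0.04  0.13 -0.02]
plate 355 slopes deg [ 0.31 -0.87] top z med 81.5 y [-44.3  44.5] x [-67.8  21. ]
```

View pics/f1.png

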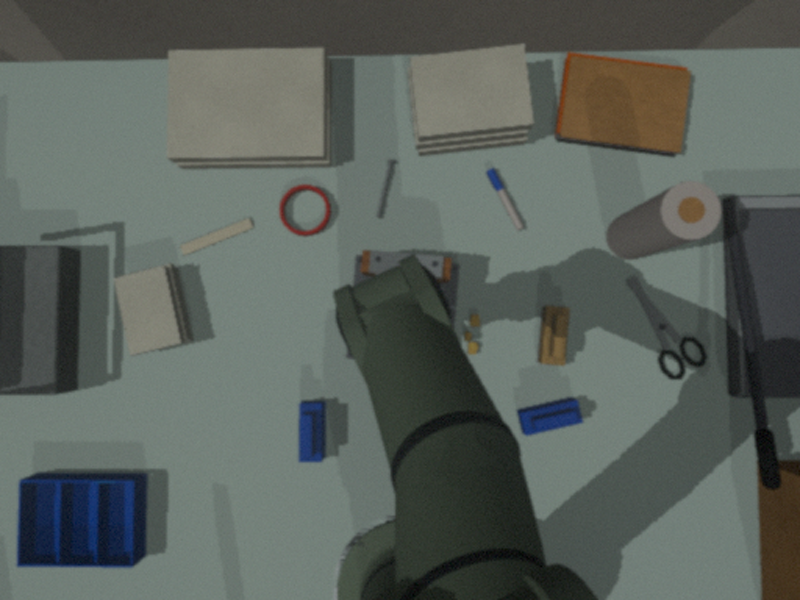

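The top view shows the scraper standing on the table at (555,335), the chips at (470,320–348) beside the press, and the pin, tape, marker and decoys where they were. One last check: compare the plate's slope with the bed's in the same camera, then hand in.

Run:
```python
from h import *
f=load('side');W=pts(f)*1000;d=W[...,:2]-PC;c,sn=np.cos(np.radians(YAW)),np.sin(np.radians(YAW))
px=c*d[...,0]+sn*d[...,1];py=-sn*d[...,0]+c*d[...,1]
m=(px<20)&(px>-95)&(abs(py)<95)&(abs(W[...,2]-27)<6)
r=np.linalg.lstsq(np.c_[px[m],py[m],np.ones(m.sum())],W[...,2][m],rcond=None)[0];sl=np.degrees(r[:2]);print('bed slopes',sl.round(2))
s=bot.observe();print(s['position'],s['force'].round(1),s['qd'].round(3),s['grip_width'])
rel=np.array([.31,-.87])-sl
print('rel',rel.round(2))
if abs(rel).max()<1.2: print(bot.job_done())
```

```text
bed slopes [ 0.04 -0.1 ]
[0.51699235 0.01083572 0.05211992] [-0.4  0.5 -2.7] [-0.001 -0.     0.     0.001 -0.001 -0.001 -0.001] 0.01881428375853552
rel [ 0.27 -0.77]
the job is handed in; nothing more can be done
None
```

I handed the job in at about 25 s with the leaf gripped, still, and its knuckle in the gap. No verdict is reported, so these are my own checks.

**Chips:** I swept all three off the −y side of the bed in one pass. They lie on the table beside the press, and the bed showed clear.

**Scraper:** It is standing on the table about 28 cm to the right of the press centre, close to where it began.

**Leaf:** I gripped it by the lug and brought the knuckle down into the gap. It rests lightly on the ledge, about 1.3 mm short of touching the jamb face, where 1.0 mm is nominal. That puts the hinge holes within about 0.3 mm of line by touch. The arm read still, with the grip holding.

**Disagreements and faults in my checks:**
- **Tip offset:** the true fingertips sit about 35 mm above the reported TCP. My first grasp closed on air above the scraper because of this. I measured the offset by pressing the shut fingers on the scraper's rib top (56 N at most) and corrected for it from then on.
- **Press position:** the camera put the press axis about 2 mm nearer the robot than the touch probe did, which is within the stated calibration. I used the touch result.
- **Plate level:** the side camera's depth fit showed about 0.3° along the plate and 0.8° across it, relative to the bed. The leaf showed the same tilt while hanging free, so I took it as mostly measurement error and left it.

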